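# Pack the taper stoppers into the carrier and raise its handle

### The job

Pack the stopper carrier: put every white stopper on the bench knob up into the tapered cup of its own size, fully home. When all of them are in and let go, take hold of each by its knob in turn, the largest first and the smallest last, and rock it about 10 degrees in its cup without taking it out, to check that it is not jammed, then let it settle fully home again. Last of all swing the carry handle up and past upright until it rests in its end detent, and leave the glassware beside the carrier where it stands.

Things in the scene. Friction and masses are not known exactly. Their poses are not given: they have to be found in the camera images.
- stopper_large: large white PTFE taper stopper, may be absent: a truncated cone, 54 mm diameter at the foot, 70 mm at its flat top 40 mm higher, with a round grip knob (24 mm diameter, 30 mm high) standing on the top; 70 mm tall over all, about 0.27 kg. Origin: centre of the foot, z along the axis to the knob. Starts standing on its foot on the bench; two or three stoppers are there in a run
- stopper_large_knob (a point): centre of the large stopper's grip knob, 57 mm above its foot
- stopper_medium: medium white PTFE taper stopper, may be absent: a truncated cone, 45 mm diameter at the foot, 59 mm at its flat top 35 mm higher, with a round grip knob (24 mm diameter, 30 mm high) standing on the top; 65 mm tall over all, about 0.17 kg. Origin: centre of the foot, z along the axis to the knob. Starts standing on its foot on the bench; two or three stoppers are there in a run
- stopper_medium_knob (a point): centre of the medium stopper's grip knob, 52 mm above its foot
- stopper_small: small white PTFE taper stopper, may be absent: a truncated cone, 36 mm diameter at the foot, 48 mm at its flat top 30 mm higher, with a round grip knob (24 mm diameter, 30 mm high) standing on the top; 60 mm tall over all, about 0.11 kg. Origin: centre of the foot, z along the axis to the knob. Starts standing on its foot on the bench; two or three stoppers are there in a run
- stopper_small_knob (a point): centre of the small stopper's grip knob, 47 mm above its foot
- cup_large_seat (a point): where the centre of the large stopper's foot lies (within 2 mm) when fully home in its grey round taper cup; on the cup's axis, z up. The cup is fixed on the carrier's deck, 40 mm high, its mouth 32 mm above this point and 67 mm wide inside, same taper as the stopper (11 degrees from the axis); a home stopper's flat top is 8 mm above the rim, other sizes do not fit
- cup_medium_seat (a point): where the centre of the medium stopper's foot lies (within 2 mm) when fully home in its grey round taper cup; on the cup's axis, z up. The cup is fixed on the carrier's deck, 35 mm high, its mouth 27 mm above this point and 56 mm wide inside, same taper as the stopper (11 degrees from the axis); a home stopper's flat top is 8 mm above the rim, other sizes do not fit
- cup_small_seat (a point): where the centre of the small stopper's foot lies (within 2 mm) when fully home in its grey round taper cup; on the cup's axis, z up. The cup is fixed on the carrier's deck, 30 mm high, its mouth 22 mm above this point and 45 mm wide inside, same taper as the stopper (11 degrees from the axis); a home stopper's flat top is 8 mm above the rim, other sizes do not fit
- carrier: aluminium carrier, fixed to the bench: deck 110 x 320 x 14 mm, origin at the centre of its underside, y along the row of three cups (88 mm apart at y = -88, 0, 88 mm, in any order, on the deck), x towards the side on which the handle lies folded. An upright 66 mm high at each end (y = +-150 mm) carries the handle's hinge
- handle (a joint): swing of the steel U-shaped carry handle about a hinge along the carrier's y axis: 0 folded down towards the carrier's +x side (arms 10 degrees above level), 1.396 straight up, 1.606 its end detent, 12 degrees past upright. It swings loosely (0.25 kg, damped): released before upright it falls back to 0, released past upright it drops into the detent and stays
- handle_bar (a point): middle of the handle's round grip bar (15 mm thick, 326 mm long, along the carrier's y, with a grey sleeve on its middle 120 mm), 125 mm from the hinge axis
- handle_hinge (a point): point on the hinge axis of the handle, 50 mm above the carrier's underside, over the middle of the carrier
- flask: bystander: conical glass flask, 84 mm wide, 122 mm high, origin under its centre
- reagent: bystander: brown glass bottle with a black cap, 68 mm wide, 140 mm high, origin under its centre
- beaker: bystander: glass beaker, 72 mm wide, 85 mm high, origin under its centre
Things that resemble listed ones, but are neither listed nor needed, are in the scene too. What is shaped like the stopper_large but blue or turquoise is not meant.

How it is judged (in metres and radians):
On the way, in this order (a step that is already met when the one before it is completed fails the run):
1. every stopper present stands fully home in the cup of its own size, let go (horizontal distance between stopper_large and cup_large_seat below 0.005 m and z of stopper_large in the frame of cup_large_seat between -0.004 and 0.004 m and angle between each of stopper_large, stopper_medium, stopper_small's own z axis and vertical below 0.07 rad and horizontal distance between stopper_medium and cup_medium_seat below 0.005 m and z of stopper_medium in the frame of cup_medium_seat between -0.004 and 0.004 m and horizontal distance between stopper_small and cup_small_seat below 0.005 m and z of stopper_small in the frame of cup_small_seat between -0.004 and 0.004 m and contact force between the fingers and stopper_large below 0.3 N and contact force between the fingers and stopper_medium below 0.3 N and contact force between the fingers and stopper_small below 0.3 N), for 0.3 s.
2. the large stopper is held and rocked in its cup: tilted over 4.5 degrees, its foot within 30 mm of its seat (angle between stopper_large's own z axis and vertical between 0.08 and 0.6 rad and distance between stopper_large and cup_large_seat below 0.03 m and contact force between the fingers and stopper_large above 0.3 N), for 0.1 s.
3. the medium stopper is held and rocked in its cup: tilted over 4.5 degrees, its foot within 30 mm of its seat (angle between stopper_medium's own z axis and vertical between 0.08 and 0.6 rad and distance between stopper_medium and cup_medium_seat below 0.03 m and contact force between the fingers and stopper_medium above 0.3 N), for 0.1 s.
4. the small stopper is held and rocked in its cup: tilted over 4.5 degrees, its foot within 30 mm of its seat (angle between stopper_small's own z axis and vertical between 0.08 and 0.6 rad and distance between stopper_small and cup_small_seat below 0.03 m and contact force between the fingers and stopper_small above 0.3 N), for 0.1 s.
5. the handle stands in its end detent with every stopper home (value of joint handle above 1.54 rad and horizontal distance between stopper_large and cup_large_seat below 0.005 m and z of stopper_large in the frame of cup_large_seat between -0.004 and 0.004 m and angle between each of stopper_large, stopper_medium, stopper_small's own z axis and vertical below 0.07 rad and horizontal distance between stopper_medium and cup_medium_seat below 0.005 m and z of stopper_medium in the frame of cup_medium_seat between -0.004 and 0.004 m and horizontal distance between stopper_small and cup_small_seat below 0.005 m and z of stopper_small in the frame of cup_small_seat between -0.004 and 0.004 m), for 0.3 s.
At the end, for the whole second after the job is handed in: every stopper present is at rest in the cup of its own size, its foot within 5 mm sideways and 4 mm in height of the seat point and its axis within 4 degrees of vertical; the handle rests in its end detent (joint above 1.54) (all of step 5 and velocity of joint handle below 0.1 rad/s and linear speed of each of stopper_large, stopper_medium, stopper_small below 0.02 m/s); the robot touches nothing.
It fails at once if the flask is shoved over 40 mm or knocked over (distance of flask from where it was at the start of the episode above 0.04 m or angle between flask's own z axis and vertical above 0.5 rad).
It fails at once if the reagent is shoved over 40 mm or knocked over (distance of reagent from where it was at the start of the episode above 0.04 m or angle between reagent's own z axis and vertical above 0.5 rad).
It fails at once if the beaker is shoved over 40 mm or knocked over (distance of beaker from where it was at the start of the episode above 0.04 m or angle between beaker's own z axis and vertical above 0.5 rad).
Of stopper_large, stopper_medium, stopper_small only 2 to 3 are there at a start; the rules pass over those that are not, and their reading is None.
At some moment in a run one of stopper_large, stopper_medium, stopper_small may be knocked a few centimetres aside while the robot is not near it.
It also fails if it takes over 210 s, if anything falls off the work surface, if the arm or the gripper's body presses on something with over 40 N, if the wrist force passes 120 N, or if a joint passes its speed limit or range.

### The arm

A 6-joint arm with a two-finger parallel gripper is mounted at the origin on the work surface. World frame = base frame: x ahead of the robot, y to its left, z up, the work surface at z = 0. Lengths are in mm, angles in degrees, forces in N, time in s.
With the tool pointing down it reaches from about 350 to 725 mm from the base axis. Payload 4.3 kg.
Tool frame: the origin (TCP) lies midway between the tips of the shut fingers; the grasp point (between the pads) lies 19 mm behind it (r.grasp_offset is the distance from the TCP to the grasp point, in mm); z points along the fingers, y is the direction in which the jaws open and shut (so a half turn about z gives the same grasp; the last joint's range is limited). The gripper opens to 85 mm and grips with 20 to 120 N. Pads are 22 mm wide; open, the fingers measure 114 mm over their backs; the gripper's body (76 mm by 85 mm) begins 54 mm behind the grasp point. The pads swing forward as they close: fully open they stand 13 mm farther back than shut.
Start: joints at [63.982, 21.618, 4.641, 73.018, 0, 83.68], TCP at [193.822, 541.387, 231.329] pointing down, gripper open.
Joint ranges: [-156.06, 156.06], [-48.1, 94.91], [-58.44, 69.94], [-101.28, 121.22], [-78.64, 73.56], [-180, 180]. Speed limits (degrees/s): [147.25, 147.25, 180, 180, 180, 180].

### API

Orientations are given as [roll, pitch, yaw] about the fixed x, y, z axes, in that order (R = Rz(yaw) Ry(pitch) Rx(roll)).
In Python, from plant import r gives the robot as it stands. The module is installed in compiled form; this text tells all that it offers.
- The arm moves only by the shell command python3 -m handwheel 'ROWS' [FORCE]. ROWS is JSON, a list of rows, each a list of 7 numbers: the shift along the world's x, y, z in mm, then the turn, a rotation vector about the world's x, y, z in rad, then the finger opening in mm, from 0 to 85.4. In form: [[dx, dy, dz, ax, ay, az, grip], ...]. A call has 1 to 12 rows; each row shifts and turns the pose as measured when the row begins; what a row does not reach is not made up. A row lasts 1/10 s, in which the tool goes at most 50 mm and 8.59 degrees, less where a joint would pass 70% of its speed; a pose out of reach is approached as far as the arm can. A call is refused whole if a number of a shift passes 50 or a number of a turn 0.15, either way. A call with a gripper value outside its range is refused whole. The fingers move at their own pace and stop on an object; FORCE is the grip in N (left out, the last holds). Time passes only in rows, so rows that do not move let the fingers close. It gives the time, the measured TCP pose, the force and the opening at its end, in the units of the state.
- r.state(): the state, without advancing time (a new reading comes with each control period).
- r.camera(name): name is "scene" or "top"; returns (picture, depth): 420x560x3 uint8, red, green, blue; 420x560 float32, mm along the optical axis (not along the pixel's ray), 0 where there is no reading.
- r.camera_info(name): a dict with "fx", "fy", "cx", "cy" (pixels), "T" (4x4, takes a point from camera to world coordinates). Camera axes: x right, y down, z forward; pixel columns grow to the right and rows downward; lengths in mm; the calibration is good to about 2 mm. A picture is of the moment at which its call begins. camera_info takes no time and is no camera call.
- r.hand_in(): hands the job in, once; it reports no verdict.
The state is a dict: "time_s": time; "q": joint angles; "qvel": joint speeds; "joint_torque": joint torques, N m; "eef_pos": TCP position; "tool_rot": TCP orientation; "contact_force": force on the tool from outside, world axes, zero at the start; "wrist_torque": the same for the moment, N m; "finger_gap": opening from 0.0 (shut) to 1.0 (fully open).
Only numpy, scipy, OpenCV 4.12 (cv2) and the standard library are available. Lean on these libraries where they do the work, as an engineer would, in place of code of your own. Each camera call takes 0.05 s, during which the arm holds its last target. There are 200 camera calls.

## Working session

There is one attempt and no reset: what is moved stays moved. The work goes in short steps, Python scripts to look and compute and a shell command to move; the robot and the scene stay as the last step left them, time stands still between calls to the robot, and variables do not carry over. Pictures are saved under pics/ and viewed, about 12 in all and at most 16, crops included, and the job is handed in when it is done.

```bash
mkdir -p pics
python3 - <<'E'
from plant import r
import cv2,numpy as np
print(r.state())
for n in("scene","top"):
    p,d=r.camera(n); cv2.imwrite(f"pics/{n}0.png",p[:,:,::-1]); np.save(f"{n}0.npy",d); i=r.camera_info(n); print(n,i["fx"],i["cx"],i["cy"],np.round(i["T"],3).tolist())
E
```

```text
{'time_s': 0.0, 'q': array([ 6.39818409e+01,  2.16636436e+01,  4.56216193e+00,  7.30195480e+01,
       -5.05759183e-04,  8.36806728e+01]), 'qvel': array([ 0.11069662,  0.06736139,  0.03418341, -0.00837384, -0.04925281,
       -0.02056277]), 'joint_torque': array([ 1.24997761e-03, -4.63606882e+01,  2.69873983e+01,  2.08030437e-02,
       -1.08113481e-04, -1.12450380e-05]), 'eef_pos': array([193.51499074, 540.74375406, 230.33828677]), 'tool_rot': array([-1.79879650e+02, -1.28189994e-02,  1.60301155e+02]), 'contact_force': array([-0.17219459,  0.09596524,  0.75250396]), 'wrist_torque': array([-0.04042012, -0.01099173, -0.02973056]), 'finger_gap': 0.9999261577958596}
scene 397.2366212954287 276.45183561337035 211.9398625405008 [[0.833, 0.412, -0.369, 907.288], [0.553, -0.639, 0.534, -422.333], [-0.016, -0.65, -0.76, 786.571], [0.0, 0.0, 0.0, 1.0]]
top 441.811209816143 291.9072493080046 201.245170853475 [[0.011, -0.987, 0.16, 367.956], [-1.0, -0.013, -0.012, 64.083], [0.013, -0.16, -0.987, 1258.077], [0.0, 0.0, 0.0, 1.0]]
```

View pics/scene0.png

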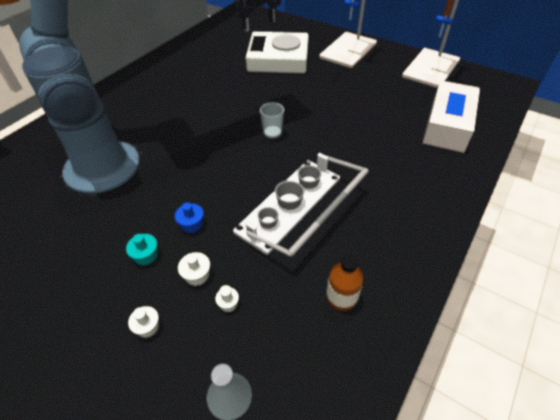

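View pics/top0.png

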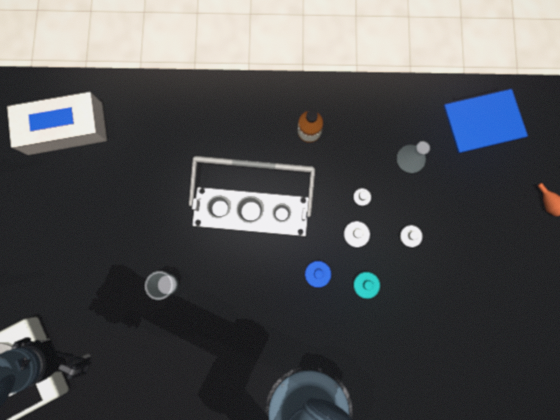

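Candidates (top picture): white stoppers (357,234) large?, (411,236) medium?, (362,197) small?; lookalikes: blue (318,273) and turquoise (367,285), rejected by colour. I will check this in an enlarged crop.

```bash
cat > h.py <<'E'
import numpy as np,cv2
from plant import r
def ray(n,u,v):
    i=r.camera_info(n);T=np.array(i["T"]);d=T[:3,:3]@[(u-i["cx"])/i["fx"],(v-i["cy"])/i["fy"],1];return T[:3,3],d
def atz(n,u,v,z):
    o,d=ray(n,u,v);return o+d*(z-o[2])/d[2]
def tri(a,b):  # a pixel in top, b pixel in scene
    o1,d1=ray("top",*a);o2,d2=ray("scene",*b)
    s=np.linalg.lstsq(np.c_[d1,-d2],o2-o1,rcond=None)[0];p,q=o1+s[0]*d1,o2+s[1]*d2
    return (p+q)/2,np.linalg.norm(p-q)
def cloud(n):
    p,d=r.camera(n);i=r.camera_info(n);T=np.array(i["T"]);v,u=np.indices(d.shape)
    c=np.stack([(u-i["cx"])/i["fx"]*d,(v-i["cy"])/i["fy"]*d,d],-1);w=c@T[:3,:3].T+T[:3,3];w[d==0]=np.nan
    return p,w
def grasp():
    from scipy.spatial.transform import Rotation as R
    s=r.state();M=R.from_euler("xyz",s["tool_rot"],degrees=True).as_matrix();return s["eef_pos"]-r.grasp_offset*M[:,2],M,s
E
python3 - <<'E'
import cv2,numpy as np
from h import *
t=cv2.imread("pics/top0.png");s=cv2.imread("pics/scene0.png")
a=cv2.resize(t[145:305,180:440],None,fx=3,fy=3,interpolation=3)
cv2.imwrite("pics/c_top.png",a)
b=cv2.resize(s[145:345,115:375],None,fx=3,fy=3,interpolation=3);cv2.imwrite("pics/c_scene.png",b)
print(r.grasp_offset)
for n in("top","scene"):
    p,w=cloud(n)
    lo=200 if n=="top" else 0
    m=((p.min(2)>110)&(p.max(2).astype(int)-p.min(2)<40)&(w[:,:,2]>8)&(w[:,:,2]<90)&(w[:,:,0]>200)).astype(np.uint8)
    N,L,S,C=cv2.connectedComponentsWithStats(m)
    for k in range(1,N):
        if S[k,4]>60:
            q=w[L==k]; zt=np.percentile(q[:,2],97); kn=q[q[:,2]>zt-6]
            print(n,C[k].round(1),S[k,4],"zmax",zt.round(1),"mean",q.mean(0).round(0),"top part",kn.mean(0).round(1))
E
```

```text
18.700000000000003
top [ 51.2 120.2] 2836 zmax 85.2 mean [778. 717.  81.] top part [778.3 719.7  81.9]
top [250.8 204.7] 4902 zmax 80.9 mean [556. 165.  30.] top part [661.4 157.9  79.5]
top [361.4 196.9] 214 zmax 63.7 mean [ 581. -145.   40.] top part [ 582.4 -146.6   61.2]
top [356. 234.] 489 zmax 72.9 mean [ 476. -128.   45.] top part [ 476.4 -128.2   71.3]
top [410.3 236. ] 346 zmax 68.1 mean [ 473. -278.   42.] top part [ 472.9 -280.2   66.6]
top [162.4 284.5] 208 zmax 88.8 mean [335. 388.  72.] top part [332.7 394.5  85.7]
top [ 18.4 329.3] 367 zmax 64.3 mean [216. 759.  59.] top part [214.7 760.3  60.9]
scene [347.9  48.5] 1094 zmax 22.5 mean [304. 968.  19.] top part [302.6 972.5  19.4]
scene [299.4  60.9] 267 zmax 65.7 mean [219. 744.  46.] top part [215.1 759.4  63.2]
scene [444.5  99.1] 3651 zmax 85.4 mean [730. 791.  51.] top part [782.7 709.1  83.4]
scene [272.6 125.7] 279 zmax 87.5 mean [350. 374.  48.] top part [352.6 371.4  85.4]
scene [294.  207.6] 4000 zmax 82.1 mean [571. 146.  36.] top part [662.1 143.2  80.4]
scene [194.  266.9] 730 zmax 72.6 mean [ 482. -132.   45.] top part [ 477.8 -129.    71.6]
scene [226.7 297.5] 408 zmax 63.2 mean [ 587. -150.   40.] top part [ 583.7 -146.9   61.5]
scene [342. 299.] 256 zmax 63.7 mean [791. -25.  45.] top part [790.7 -25.5  61.3]
scene [143.3 320.2] 656 zmax 67.8 mean [ 479. -283.   43.] top part [ 474.3 -280.7   66.4]
```

View pics/c_top.png

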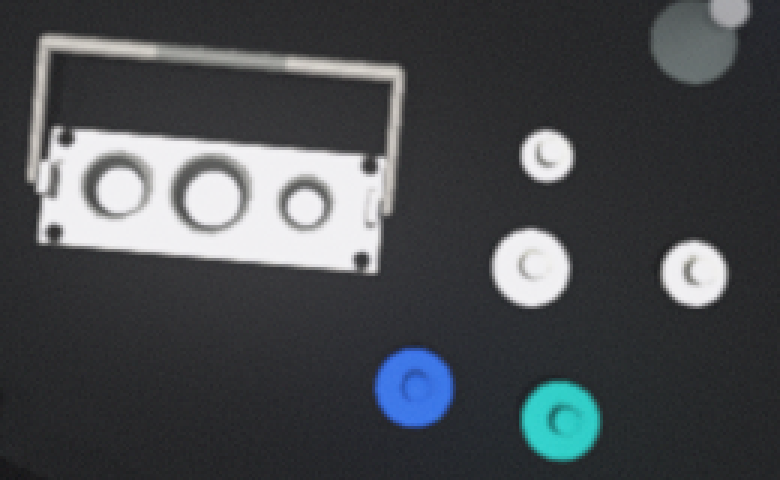

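View pics/c_scene.png

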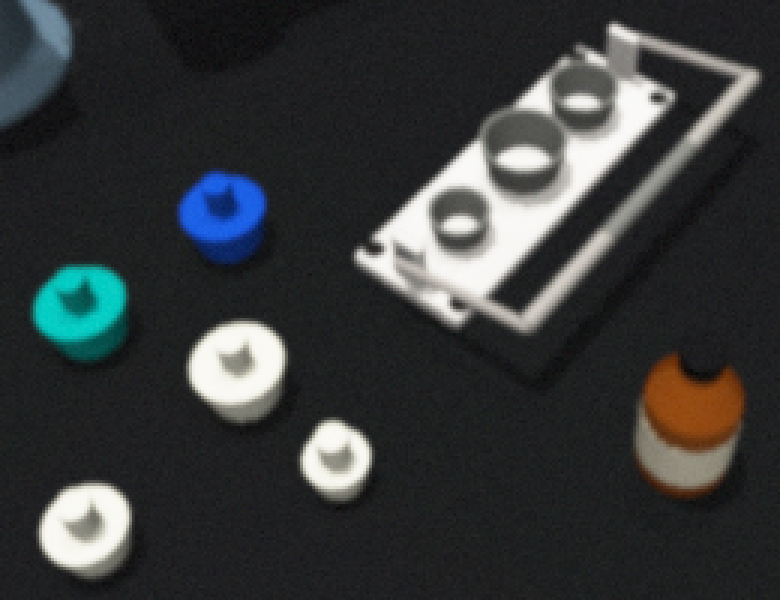

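The crops confirm three white stoppers: in the top crop, large at (531,267), medium at (695,272) and small at (547,155). Blue is at (414,388) and turquoise at (561,421). The cups left to right are medium (117,185), large (211,192) and small (306,203), and the handle bar runs from (42,40) to (402,72), away from the robot. Next I measure the cups, carrier axis and bystanders.

Run:
```python
from h import *
from scipy.optimize import least_squares
C0={"M":(218.7,206.7,49,56),"L":(250.3,209.3,54,67),"S":(282,212.7,44,45)}
W={n:cloud(n) for n in("top","scene")}
for k,(u,v,z,D) in C0.items():
    c=atz("top",u,v,z)
    for n in W:
        w=W[n][1].reshape(-1,3); dd=np.hypot(*(w[:,:2]-c[:2]).T)
        q=w[(dd<D/2+8)&(w[:,2]>z-7)&(w[:,2]<z+9)]
        qq=q[q[:,2]>np.percentile(q[:,2],40)]
        f=least_squares(lambda p:np.hypot(*(qq[:,:2]-p[:2]).T)-p[2],[*c[:2],D/2],loss="soft_l1")
        print(k,n,c.round(1),len(qq),"z90",np.percentile(q[:,2],90).round(1),"fit",f.x.round(1))
# deck corners from white mask top
for n in W:
    p,w=W[n]
    m=(p.min(2)>150)&(abs(w[:,:,2]-14)<6)&(w[:,:,0]>430)&(w[:,:,0]<640)&(w[:,:,1]>-20)&(w[:,:,1]<340)
    rct=cv2.minAreaRect(w[m][:,:2].astype(np.float32));print(n,"deck",rct,w[m][:,2].mean())
    m=(w[:,:,2]>60)&(w[:,:,2]<100)&(w[:,:,0]>630)&(w[:,:,0]<690)&(w[:,:,1]>0)&(w[:,:,1]<340)
    b=w[m]; print("bar z",np.percentile(b[:,2],[10,50,90]).round(1),"mean",b.mean(0).round(1),"slope dx/dy",np.polyfit(b[:,1],b[:,0],1).round(3), "y",np.percentile(b[:,1],[2,98]).round(0))
p,w=W["top"]
for nm,(x,y) in {"flask":(411,155),"flaskneck":(423,148),"reagent":(310,125),"cap":(311,117),"beaker":(160,285)}.items(): print(nm,w[y,x].round(0))
```

```text
M top [546.7 251.8  49. ] 90 z90 52.6 fit [546.2 255.4  30.1]
M scene [546.7 251.8  49. ] 111 z90 52.7 fit [546.7 255.   29.9]
L top [539.8 164.1  54. ] 113 z90 57.6 fit [540.  167.7  35.5]
L scene [539.8 164.1  54. ] 150 z90 57.8 fit [540.4 167.4  35.5]
S top [532.8  76.9  44. ] 71 z90 47.5 fit [532.8  79.9  24.5]
S scene [532.8  76.9  44. ] 105 z90 47.4 fit [533.4  80.3  24.4]
top deck ((540.3009643554688, 167.57620239257812), (319.46441650390625, 110.033447265625), 85.48165893554688) 14.85031241188792
bar z [73.2 78.7 82.1] mean [660.5 172.1  78.1] slope dx/dy [5.00000e-02 6.51856e+02] y [  7. 324.]
scene deck ((539.7760009765625, 168.45404052734375), (321.4715881347656, 111.74058532714844), 85.54414367675781) 16.290009344461204
bar z [74.7 80.  82.5] mean [662.4 158.5  79.3] slope dx/dy [4.7000e-02 6.5499e+02] y [  6. 322.]
flask [ 694. -279.   75.]
flaskneck [ 700. -297.  124.]
reagent [764.   4. 111.]
cap [775.   3. 143.]
beaker [331. 412.   8.]
```

All three stoppers are present. Both views agree to about 1 mm:
- **Stopper knobs:** L (477,-128.6), M (473.5,-280.5), S (583,-147).
- **Cups:** L (540.1,167.5), M (546.5,255.2), S (533.1,80.1).
- **Carrier:** yaw about -4.4°.

I start with the large stopper.

```bash
python3 -m handwheel '[[33,-34,0,0,0,0.09,50],[33,-34,0,0,0,0.09,50],[33,-34,0,0,0,0.09,50],[33,-34,0,0,0,0,50],[33,-34,0,0,0,0,50],[33,-34,0,0,0,0,50],[30,-34,0,0,0,0,50]]' 60
python3 -m handwheel '[[6,-45,0,0,0,0,50],[6,-45,0,0,0,0,50],[6,-45,0,0,0,0,50],[6,-45,0,0,0,0,50],[6,-45,0,0,0,0,50],[6,-45,-15,0,0,0,50],[6,-45,-15,0,0,0,50],[6,-45,-15,0,0,0,50],[6,-40,-15,0,0,0,50],[6,-20,-15,0,0,0,50],[0,0,0,0,0,0,50]]'
```

```text
time_s: 1.0
eef_pos: [424.3, 298.9, 230.6]
tool_rot: [179.9, 0.0, 177.2]
contact_force: [0.8, 0.3, 0.5]
finger_gap: 0.586
time_s: 2.1
eef_pos: [490.5, -143.7, 154.8]
tool_rot: [179.9, 0.7, 176.7]
contact_force: [-0.4, 1.1, 0.5]
finger_gap: 0.586
```

```bash
python3 -m handwheel '[[-7,8,-15,0,0,-0.02,50],[-6,7,-15,0,0,0,50],[0,0,-15,0,0,0,50],[0,0,0,0,0,0,50]]'
```

```text
time_s: 2.5
eef_pos: [477.1, -126.4, 110.4]
tool_rot: [179.8, 0.8, 175.5]
contact_force: [-0.7, 0.2, -0.2]
finger_gap: 0.585
```

```bash
python3 -m handwheel '[[0,-2,-20,0,0.014,0,50],[0,0,-20,0,0,0,50],[0,0,-15,0,0,0,50],[0,0,-8,0,0,0,50],[0,0,-3,0,0,0,50],[0,0,0,0,0,0,50]]'
```

```text
time_s: 3.1
eef_pos: [481.1, -125.7, 49.3]
tool_rot: [180.0, 0.4, 175.8]
contact_force: [-0.0, 0.1, 0.4]
finger_gap: 0.586
```

```bash
python3 -m handwheel '[[-4,-3,-3,0,0.006,0,50],[0,0,-2,0,0,0,50],[0,0,0,0,0,0,50]]'; python3 -m handwheel '[[0,0,0,0,0,0,20],[0,0,0,0,0,0,10],[0,0,0,0,0,0,10],[0,0,0,0,0,0,10],[0,0,0,0,0,0,10],[0,0,0,0,0,0,10]]' 60
```

```text
time_s: 3.4
eef_pos: [478.4, -129.4, 46.1]
tool_rot: [-180.0, 0.2, 175.8]
contact_force: [0.9, 0.1, -0.5]
finger_gap: 0.586
time_s: 4.0
eef_pos: [478.8, -129.6, 46.7]
tool_rot: [-180.0, 0.3, 175.8]
contact_force: [0.7, 0.0, 0.4]
finger_gap: 0.255
```

```bash
python3 -m handwheel '[[0,0,15,0,0,0,10],[0,0,30,0,0,0,10],[0,0,30,0,0,0,10],[0,0,25,0,0,0,10],[9,40,10,0,0,0,10],[9,45,0,0,0,0,10],[9,45,0,0,0,0,10],[9,45,0,0,0,0,10],[9,45,0,0,0,0,10],[9,40,0,0,0,0,10],[6,20,0,0,0,0,10],[0,0,0,0,0,0,10]]'
```

```text
time_s: 5.2
eef_pos: [535.4, 161.2, 156.7]
tool_rot: [180.0, -0.1, 175.5]
contact_force: [-0.6, -0.5, -2.3]
finger_gap: 0.259
```

```bash
python3 -m handwheel '[[6,6,-15,0,0,0,10],[0,0,-20,0,0,0,10],[0,0,-20,0,0,0,10],[0,0,-8,0,0,0,10],[0,0,0,0,0,0,10],[0,0,0,0,0,0,10]]'
```

```text
time_s: 5.8
eef_pos: [540.3, 163.9, 86.9]
tool_rot: [-179.9, -0.4, 175.2]
contact_force: [0.6, 2.0, -0.4]
finger_gap: 0.255
```

```bash
python3 -m handwheel '[[1,4,-6,0,0,0,10],[0,0,-6,0,0,0,10],[0,0,-4,0,0,0,10],[0,0,-3,0,0,0,10],[0,0,-3,0,0,0,10]]'; python3 -m handwheel '[[0,0,0,0,0,0,10],[0,0,0,0,0,0,10]]'
```

```text
time_s: 6.3
eef_pos: [542.7, 167.2, 68.3]
tool_rot: [-179.9, -0.1, 175.1]
contact_force: [-10.9, -1.8, 30.8]
finger_gap: 0.255
time_s: 6.5
eef_pos: [542.5, 167.2, 68.5]
tool_rot: [-179.9, -0.1, 175.1]
contact_force: [-0.9, 0.2, -2.3]
finger_gap: 0.258
```

```bash
python3 -m handwheel '[[0,0,0,0,0,0,50],[0,0,0,0,0,0,50],[0,0,0,0,0,0,50],[0,0,25,0,0,0,50],[0,0,30,0,0,0,50],[0,0,30,0,0,0,50]]'
python3 -m handwheel '[[-6,-40,0,0,0,0,50],[-6,-45,0,0,0,0,50],[-6,-45,0,0,0,0,50],[-6,-45,0,0,0,0,50],[-6,-45,0,0,0,0,50],[-6,-45,0,0,0,0,50],[-6,-45,0,0,0,0,50],[-6,-45,0,0,0,0,50],[-6,-45,0,0,0,0,50],[-6,-25,0,0,0,0,50],[0,0,0,0,0,0,50]]'
```

```text
time_s: 7.1
eef_pos: [540.3, 166.9, 151.4]
tool_rot: [-179.8, -0.5, 175.1]
contact_force: [1.1, -0.2, -0.7]
finger_gap: 0.582
time_s: 8.2
eef_pos: [485.8, -274.0, 161.4]
tool_rot: [-179.8, 1.0, 175.5]
contact_force: [0.8, 0.1, 0.1]
finger_gap: 0.584
```

```bash
cat > look.py <<'E'
from h import *
def look():
    for n in("top","scene"):
        p,w=cloud(n)
        m=((p.min(2)>110)&(p.max(2).astype(int)-p.min(2)<40)&(w[:,:,2]>8)&(w[:,:,2]<75)&(w[:,:,0]>350)&(w[:,:,0]<720)&(w[:,:,1]<0)).astype(np.uint8)
        N,L,S,C=cv2.connectedComponentsWithStats(m)
        for k in range(1,N):
            if S[k,4]>60:
                q=w[L==k]; zt=np.percentile(q[:,2],97); kn=q[q[:,2]>zt-6]
                print(n,S[k,4],"zmax",zt.round(1),"top part",kn.mean(0).round(1))
    g=grasp();print(g[2]["eef_pos"].round(1))
    return p
if __name__=="__main__":
    import sys
    look()
E
python3 look.py
```

```text
top 214 zmax 62.3 top part [ 582.3 -146.9   60.5]
top 311 zmax 67.3 top part [ 473.  -280.2   65.5]
scene 99 zmax 74.7 top part [621.   -4.1  72.3]
scene 408 zmax 63.1 top part [ 583.6 -147.1   61.4]
scene 650 zmax 68.0 top part [ 474.7 -280.8   66.5]
[ 486.2 -270.9  161.3]
```

```bash
python3 -m handwheel '[[-8,-6,-20,0,0.017,0,50],[-5,-3,-25,0,0,0,50],[0,0,-20,0,0,0,50],[0,0,-15,0,0,0,50],[0,0,-5,0,0,0,50],[0,0,0,0,0,0,50]]'
```

```text
time_s: 8.9
eef_pos: [475.9, -271.3, 75.2]
tool_rot: [-179.9, 0.2, 176.3]
contact_force: [0.9, -0.2, -0.3]
finger_gap: 0.585
```

```bash
python3 -m handwheel '[[-2,-9,-10,0,0,-0.01,50],[0,0,-12,0,0,0,50],[0,0,-8,0,0,0,50],[0,0,-2,0,0,0,50],[0,0,0,0,0,0,50]]'
```

```text
time_s: 9.4
eef_pos: [475.7, -280.8, 42.7]
tool_rot: [-179.8, 0.4, 175.8]
contact_force: [0.3, -0.3, -1.2]
finger_gap: 0.584
```

```bash
python3 -m handwheel '[[-1,0,-3,0,0,0,50],[0,0,0,0,0,0,15],[0,0,0,0,0,0,10],[0,0,0,0,0,0,10],[0,0,0,0,0,0,10],[0,0,0,0,0,0,10],[0,0,0,0,0,0,10]]' 60
```

```text
time_s: 10.1
eef_pos: [474.9, -281.2, 40.2]
tool_rot: [-179.8, 0.4, 175.8]
contact_force: [-0.6, -0.4, -0.6]
finger_gap: 0.256
```

```bash
python3 -m handwheel '[[0,0,15,0,0,0,10],[0,0,35,0,0,0,10],[0,0,40,0,0,0,10],[0,15,35,0,0,0,10],[5,40,0,0,0,0,10],[7,45,0,0,0,0,10],[7,45,0,0,0,0,10],[7,45,0,0,0,0,10],[7,45,0,0,0,0,10],[7,45,0,0,0,0,10],[7,45,0,0,0,0,10]]'
python3 -m handwheel '[[7,45,0,0,0,0,10],[7,45,0,0,0,0,10],[7,40,0,0,0,0,10],[5,35,0,0,0,0,10],[3,20,0,0,0,0,10],[0,0,0,0,0,0,10],[0,0,0,0,0,0,10]]'
```

```text
time_s: 11.2
eef_pos: [521.1, 50.5, 170.1]
tool_rot: [-179.8, 0.6, 175.1]
contact_force: [1.0, 0.4, -1.3]
finger_gap: 0.255
time_s: 11.9
eef_pos: [548.7, 250.2, 168.7]
tool_rot: [-179.8, 0.6, 175.6]
contact_force: [-0.6, 0.1, -1.3]
finger_gap: 0.258
```

```bash
python3 -m handwheel '[[-1,5,-20,0,0.006,0,10],[0,0,-25,0,0,0,10],[0,0,-25,0,0,0,10],[0,0,-12,0,0,0,10],[0,0,-2,0,0,0,10],[0,0,0,0,0,0,10]]'
```

```text
time_s: 12.5
eef_pos: [548.7, 250.1, 84.6]
tool_rot: [-179.9, 0.4, 175.2]
contact_force: [0.7, 1.7, -1.7]
finger_gap: 0.261
```

```bash
python3 -m handwheel '[[-1,5,0,0,0,0,10],[0,0,-6,0,0,0,10],[0,0,-6,0,0,0,10],[0,0,-4,0,0,0,10],[0,0,-4,0,0,0,10],[0,0,0,0,0,0,10],[0,0,0,0,0,0,10]]'
```

```text
time_s: 13.2
eef_pos: [549.3, 254.9, 66.1]
tool_rot: [-179.8, 0.6, 175.2]
contact_force: [1.3, -0.2, -1.2]
finger_gap: 0.262
```

```bash
python3 -m handwheel '[[-2,0,-3,0,0.008,0,10],[0,0,-3,0,0,0,10],[0,0,0,0,0,0,10],[0,0,0,0,0,0,10]]'
```

```text
time_s: 13.6
eef_pos: [549.0, 255.3, 61.8]
tool_rot: [-179.9, 0.3, 175.2]
contact_force: [0.4, 0.3, -1.2]
finger_gap: 0.256
```

```bash
python3 -m handwheel '[[0,0,0,0,0,0,50],[0,0,0,0,0,0,50],[0,0,0,0,0,0,50],[0,0,25,0,0,0,50],[0,0,30,0,0,0,50],[0,0,30,0,0,0,50]]'
python3 -m handwheel '[[3,-40,0,0,0,0,50],[3,-45,0,0,0,0,50],[3,-45,0,0,0,0,50],[3,-45,0,0,0,0,50],[3,-45,0,0,0,0,50],[3,-45,0,0,0,0,50],[3,-45,0,0,0,0,50],[3,-40,0,0,0,0,50],[3,-35,0,0,0,0,50],[3,-15,0,0,0,0,50],[0,0,0,0,0,0,50]]'; python3 look.py
```

```text
time_s: 14.2
eef_pos: [544.3, 253.6, 143.1]
tool_rot: [-179.6, -0.3, 175.2]
contact_force: [1.4, 0.3, -0.3]
finger_gap: 0.59
time_s: 15.3
eef_pos: [579.3, -159.2, 151.0]
tool_rot: [-179.9, 0.8, 175.5]
contact_force: [0.4, 0.2, -0.0]
finger_gap: 0.586
top 193 zmax 64.5 top part [ 581.6 -146.5   61.8]
scene 95 zmax 74.1 top part [617.3  -3.9  71.4]
scene 398 zmax 63.5 top part [ 583.9 -147.2   61.8]
[ 578.8 -156.7  151. ]
```

```bash
python3 -m handwheel '[[4,9,-25,0,0.012,0,50],[0,0,-30,0,0,0,50],[0,0,-25,0,0,0,50],[0,0,-10,0,0,0,50],[0,0,-2,0,0,0,50],[0,0,0,0,0,0,50]]'
```

```text
time_s: 16.0
eef_pos: [583.6, -136.4, 58.7]
tool_rot: [180.0, 0.1, 176.4]
contact_force: [0.6, -1.3, -0.1]
finger_gap: 0.585
```

```bash
python3 -m handwheel '[[0,-10,0,0,0,-0.012,50],[0,0,-8,0,0,0,50],[0,0,-8,0,0,0,50],[0,0,-3,0,0,0,50],[0,0,0,0,0,0,50]]'
```

```text
time_s: 16.5
eef_pos: [586.6, -148.3, 42.2]
tool_rot: [-179.9, 0.5, 175.6]
contact_force: [-0.3, -0.4, 0.6]
finger_gap: 0.583
```

```bash
python3 -m handwheel '[[-3,0,-4,0,0.006,0,50],[0,0,-3,0,0,0,50],[0,0,0,0,0,0,50],[0,0,0,0,0,0,15],[0,0,0,0,0,0,10],[0,0,0,0,0,0,10],[0,0,0,0,0,0,10],[0,0,0,0,0,0,10],[0,0,0,0,0,0,10]]' 60
```

```text
time_s: 17.4
eef_pos: [583.2, -148.2, 34.7]
tool_rot: [-179.9, 0.1, 175.6]
contact_force: [-0.1, -0.1, -1.3]
finger_gap: 0.258
```

```bash
python3 -m handwheel '[[0,0,15,0,0,0,10],[0,0,35,0,0,0,10],[0,0,40,0,0,0,10],[0,15,30,0,0,0,10],[-8,40,0,0,0,0,10],[-8,45,0,0,0,0,10],[-8,45,0,0,0,0,10],[-8,40,0,0,0,0,10],[-8,30,0,0,0,0,10],[-5,15,0,0,0,0,10],[0,0,0,0,0,0,10],[0,0,0,0,0,0,10]]'
```

```text
time_s: 18.6
eef_pos: [534.5, 89.8, 159.0]
tool_rot: [180.0, 0.2, 175.5]
contact_force: [-0.2, -0.5, -1.5]
finger_gap: 0.261
```

```bash
python3 -m handwheel '[[-1,-9,-20,0,0,0,10],[0,0,-25,0,0,0,10],[0,0,-15,0,0,0,10],[0,0,-5,0,0,0,10],[0,0,0,0,0,0,10]]'
```

```text
time_s: 19.1
eef_pos: [536.4, 75.5, 93.1]
tool_rot: [-179.9, 0.4, 175.1]
contact_force: [0.5, 0.5, 0.0]
finger_gap: 0.258
```

```bash
python3 -m handwheel '[[-3,4,-8,0,0.006,0,10],[0,0,-8,0,0,0,10],[0,0,-3,0,0,0,10],[0,0,0,0,0,0,10]]'
```

```text
time_s: 19.5
eef_pos: [535.1, 79.0, 74.5]
tool_rot: [-179.9, 0.3, 175.0]
contact_force: [1.0, -0.1, -0.8]
finger_gap: 0.259
```

```bash
python3 -m handwheel '[[-2,1,-6,0,0.005,0,10],[0,0,-6,0,0,0,10],[0,0,-4,0,0,0,10],[0,0,-3,0,0,0,10],[0,0,0,0,0,0,10],[0,0,0,0,0,0,10]]'
```

```text
time_s: 20.1
eef_pos: [533.7, 79.3, 55.7]
tool_rot: [-179.8, 0.1, 175.0]
contact_force: [-0.9, -0.2, 0.8]
finger_gap: 0.261
```

```bash
python3 -m handwheel '[[0,0,0,0,0,0,50],[0,0,0,0,0,0,50],[0,0,0,0,0,0,50],[0,0,25,0,0,0,50],[0,0,30,0,0,0,50],[0,0,30,0,0,0,50],[-30,-40,0,0,0,0,50],[-30,-45,0,0,0,0,50],[-20,-45,0,0,0,0,50],[0,-40,0,0,0,0,50],[0,0,0,0,0,0,50]]'
cat > cups.py <<'E'
from h import *
C={"L":(540.1,167.5),"M":(546.5,255.2),"S":(533.1,80.1)};Z={"L":92,"M":87,"S":82}
o=[]
for n in("top","scene"):
    p,w=cloud(n);f=w.reshape(-1,3)
    for k,c in C.items():
        q=f[(np.hypot(*(f[:,:2]-c).T)<30)&(f[:,2]>Z[k]-20)&(f[:,2]<125)]
        if len(q): zt=np.percentile(q[:,2],95);a=q[q[:,2]>zt-6];print(n,k,"ztop",zt.round(1),"exp",Z[k],a.mean(0).round(1),"cup",c)
    o.append(cv2.resize(p[140:290,180:330] if n=="top" else p[140:290,225:375],None,fx=2.6,fy=2.6,interpolation=3))
import sys
cv2.imwrite(sys.argv[1],np.hstack(o)[:,:,::-1])
E
python3 cups.py pics/cups1.png
```

```text
time_s: 21.2
eef_pos: [454.6, -93.5, 145.0]
tool_rot: [-179.8, 0.6, 175.4]
contact_force: [0.8, 0.5, 0.5]
finger_gap: 0.584
top L ztop 96.4 exp 92 [540.2 166.7  93.7] cup (540.1, 167.5)
top M ztop 91.2 exp 87 [547.  255.2  88.4] cup (546.5, 255.2)
top S ztop 85.5 exp 82 [533.3  79.8  82.9] cup (533.1, 80.1)
scene L ztop 96.1 exp 92 [540.6 166.6  94.3] cup (540.1, 167.5)
scene M ztop 91.1 exp 87 [547.5 255.4  89.2] cup (546.5, 255.2)
scene S ztop 85.9 exp 82 [533.4  79.1  83.8] cup (533.1, 80.1)
```

View pics/cups1.png

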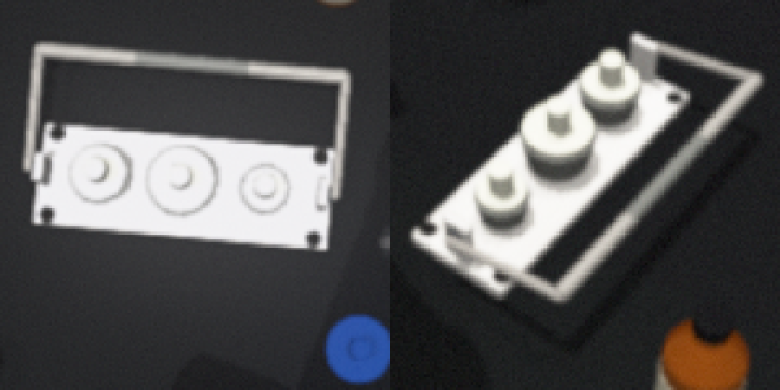

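The view shows all three stoppers seated: knobs at (100,170), (182,177) and (265,187) in the left half, handle folded, bottle upright. Heights all read about 3.5 mm high, the same bias as on the bare rims. Next I rock the large one.

```bash
python3 -m handwheel '[[12,35,0,0,0,0,50],[12,40,0,0,0,0,50],[12,40,0,0,0,0,50],[12,40,0,0,0,0,50],[12,40,0,0,0,0,50],[12,35,0,0,0,0,50],[12,20,0,0,0,0,50],[2,5,0,0,0,0,50],[0,0,0,0,0,0,50],[0,0,0,0,0,0,50]]'
```

```text
time_s: 22.3
eef_pos: [538.4, 189.8, 142.6]
tool_rot: [179.8, 0.3, 176.5]
contact_force: [0.6, 0.8, 0.6]
finger_gap: 0.58
```

```bash
python3 -m handwheel '[[2,-11,0,0,0.004,-0.015,50],[0,-11,0,0,0,0,50],[0,0,-15,0,0,0,50],[0,0,-20,0,0,0,50],[0,0,-3,0,0,0,50],[0,0,0,0,0,0,50]]'
```

```text
time_s: 22.9
eef_pos: [539.5, 157.5, 105.1]
tool_rot: [180.0, 0.1, 175.0]
contact_force: [0.2, -0.6, -0.1]
finger_gap: 0.588
```

```bash
python3 -m handwheel '[[1,5,0,0,0,0.01,50],[0,3,0,0,0,0,50],[0,0,-12,0,0,0,50],[0,0,-12,0,0,0,50],[0,0,-8,0,0,0,50],[0,0,-3,0,0,0,50],[0,0,0,0,0,0,50]]'
```

```text
time_s: 23.6
eef_pos: [541.5, 165.6, 69.1]
tool_rot: [180.0, 0.2, 175.6]
contact_force: [0.6, 0.3, -0.6]
finger_gap: 0.59
```

```bash
python3 -m handwheel '[[0,0,0,0,0,0,15],[0,0,0,0,0,0,10],[0,0,0,0,0,0,10],[0,0,0,0,0,0,10],[0,0,0,0,0,0,10],[0,0,6,0,0,0,10],[0,0,8,0,0,0,10],[0,0,3,0,0,0,10],[0,0,0,0,0,0,10]]' 60
```

```text
time_s: 24.5
eef_pos: [541.4, 166.6, 88.0]
tool_rot: [179.8, 0.2, 175.6]
contact_force: [0.0, 0.1, -2.0]
finger_gap: 0.259
```

```bash
python3 -m handwheel '[[0,-2,0,0.06,0,0,10],[0,-2,-1,0.06,0,0,10],[0,-2,0,0.04,0,0,10],[0,0,0,0,0,0,10],[0,0,0,0,0,0,10],[0,0,0,0,0,0,10]]'
```

```text
time_s: 25.1
eef_pos: [541.9, 160.7, 87.9]
tool_rot: [170.5, -0.4, 175.7]
contact_force: [-1.0, 0.6, -2.6]
finger_gap: 0.256
```

```bash
python3 -m handwheel '[[0,2,0,-0.06,0,0,10],[0,2,0,-0.06,0,0,10],[0,2,0,-0.04,0,0,10],[0,0,0,0,0,0,10],[0,0,0,0,0,0,10]]'
```

```text
time_s: 25.6
eef_pos: [542.0, 169.2, 88.2]
tool_rot: [180.0, 0.4, 175.9]
contact_force: [0.2, 0.5, -1.7]
finger_gap: 0.257
```

```bash
python3 -m handwheel '[[0,-2,-5,0,0.005,0,10],[0,0,-5,0,0,0,10],[0,0,-4,0,0,0,10],[0,0,-3,0,0,0,10],[0,0,-3,0,0,0,10],[0,0,0,0,0,0,10],[0,0,0,0,0,0,10]]'
```

```text
time_s: 26.3
eef_pos: [541.5, 167.2, 69.1]
tool_rot: [179.7, 0.1, 175.8]
contact_force: [-0.7, 1.2, -2.6]
finger_gap: 0.259
```

```bash
python3 -m handwheel '[[0,0,-2,0,0,0,10],[0,0,-1,0,0,0,10],[0,0,0,0,0,0,10],[0,0,0,0,0,0,10]]'
```

```text
time_s: 26.7
eef_pos: [541.5, 167.2, 69.0]
tool_rot: [179.6, 0.1, 175.8]
contact_force: [-0.8, 1.2, 0.2]
finger_gap: 0.257
```

Seated: it no longer moves down and the force is near 0. I release it and go to the medium (547,255.3), dy +88.

```bash
python3 -m handwheel '[[0,0,0,0,0,0,50],[0,0,0,0,0,0,50],[0,0,0,0,0,0,50],[0,0,20,0,0,0,50],[0,0,20,0,0,0,50],[2,25,5,0,0,0,50],[3,30,0,0,0,0,50],[1,15,0,0,0,0,50],[0,5,0,0,0,0,50],[0,0,0,0,0,0,50],[0,0,0,0,0,0,50]]'
```

```text
time_s: 27.8
eef_pos: [549.6, 240.9, 114.3]
tool_rot: [179.9, 0.3, 175.6]
contact_force: [-0.3, -0.0, -0.2]
finger_gap: 0.589
```

```bash
python3 -m handwheel '[[-1,7,0,0,0.004,0,50],[0,6,0,0,0,0,50],[0,0,-15,0,0,0,50],[0,0,-15,0,0,0,50],[0,0,-3,0,0,0,50],[0,0,0,0,0,0,50]]'
```

```text
time_s: 28.4
eef_pos: [548.4, 252.9, 80.5]
tool_rot: [-180.0, -0.0, 175.3]
contact_force: [0.8, 0.8, -0.3]
finger_gap: 0.588
```

```bash
python3 -m handwheel '[[0,2,-7,0,0,0,50],[0,0,-7,0,0,0,50],[0,0,-2,0,0,0,50],[0,0,0,0,0,0,50]]' && python3 -m handwheel '[[0,0,0,0,0,0,15],[0,0,0,0,0,0,10],[0,0,0,0,0,0,10],[0,0,0,0,0,0,10],[0,0,0,0,0,0,10]]' 60
```

```text
time_s: 28.8
eef_pos: [549.3, 255.3, 64.6]
tool_rot: [180.0, 0.1, 175.3]
contact_force: [-0.7, -0.3, 0.5]
finger_gap: 0.581
time_s: 29.3
eef_pos: [549.5, 255.2, 65.1]
tool_rot: [180.0, 0.1, 175.3]
contact_force: [0.1, 0.5, -1.6]
finger_gap: 0.26
```

```bash
python3 -m handwheel '[[0,0,6,0,0,0,10],[0,0,5,0,0,0,10],[0,0,2,0,0,0,10],[0,0,0,0,0,0,10]]'; python3 -m handwheel '[[0,-2,0,0.06,0,0,10],[0,-2,0,0.06,0,0,10],[0,-2,0,0.04,0,0,10],[0,0,0,0,0,0,10],[0,0,0,0,0,0,10],[0,0,0,0,0,0,10]]'
```

```text
time_s: 29.7
eef_pos: [549.5, 255.3, 79.3]
tool_rot: [180.0, 0.1, 175.3]
contact_force: [-0.1, -0.1, -1.5]
finger_gap: 0.259
time_s: 30.3
eef_pos: [549.6, 249.9, 79.9]
tool_rot: [170.6, -0.6, 175.5]
contact_force: [-0.4, -0.2, -1.5]
finger_gap: 0.259
```

```bash
python3 -m handwheel '[[0,2,0,-0.06,0,0,10],[0,2,0,-0.06,0,0,10],[0,1,0,-0.04,0,0,10],[0,0,0,0,0,0,10],[0,0,0,0,0,0,10]]'; python3 -m handwheel '[[0,0,-5,0,0,0,10],[0,0,-4,0,0,0,10],[0,0,-3,0,0,0,10],[0,0,-3,0,0,0,10],[0,0,-2,0,0,0,10],[0,0,0,0,0,0,10],[0,0,0,0,0,0,10]]'
```

```text
time_s: 30.8
eef_pos: [549.7, 257.4, 80.0]
tool_rot: [-179.9, 0.2, 175.6]
contact_force: [0.5, 0.2, -1.2]
finger_gap: 0.258
time_s: 31.5
eef_pos: [549.5, 255.3, 64.9]
tool_rot: [-180.0, 0.3, 175.4]
contact_force: [-1.4, -0.4, -1.1]
finger_gap: 0.256
```

```bash
python3 -m handwheel '[[0,0,-1,0,0,0,10],[0,0,0,0,0,0,50],[0,0,0,0,0,0,50],[0,0,0,0,0,0,50],[0,0,25,0,0,0,50],[0,0,25,0,0,0,50],[0,0,5,0,0,0,50],[0,0,0,0,0,0,50]]'
python3 -m handwheel '[[-3,-30,0,0,0,0,50],[-4,-35,0,0,0,0,50],[-4,-35,0,0,0,0,50],[-3,-35,0,0,0,0,50],[-2,-20,0,0,0,0,50],[0,-10,0,0,0,0,50],[0,0,0,0,0,0,50],[0,0,0,0,0,0,50]]'
```

```text
time_s: 32.3
eef_pos: [549.9, 255.6, 118.9]
tool_rot: [179.9, 0.3, 175.4]
contact_force: [-0.2, -0.9, -0.1]
finger_gap: 0.584
time_s: 33.1
eef_pos: [529.8, 86.7, 109.9]
tool_rot: [179.9, -0.2, 175.6]
contact_force: [0.5, -0.9, -0.2]
finger_gap: 0.59
```

```bash
python3 -m handwheel '[[3,-5,0,0,0,0,50],[0,0,0,0,0,0,50],[0,0,-10,0,0,0,50],[0,0,-15,0,0,0,50],[0,0,-8,0,0,0,50],[0,0,0,0,0,0,50]]'
```

```text
time_s: 33.7
eef_pos: [533.9, 85.3, 74.2]
tool_rot: [179.8, -0.1, 175.9]
contact_force: [0.4, 0.3, 0.2]
finger_gap: 0.587
```

```bash
python3 -m handwheel '[[0,-5,0,0,0,0,50],[0,0,0,0,0,0,50],[0,0,-8,0,0,0,50],[0,0,-6,0,0,0,50],[0,0,0,0,0,0,50]]'; python3 -m handwheel '[[0,0,0,0,0,0,15],[0,0,0,0,0,0,10],[0,0,0,0,0,0,10],[0,0,0,0,0,0,10],[0,0,0,0,0,0,10]]' 60
```

```text
time_s: 34.2
eef_pos: [534.7, 80.1, 60.0]
tool_rot: [179.8, -0.0, 175.9]
contact_force: [-1.2, -0.2, 0.4]
finger_gap: 0.583
time_s: 34.7
eef_pos: [534.6, 79.9, 60.0]
tool_rot: [179.9, -0.0, 175.9]
contact_force: [0.2, -0.4, -0.8]
finger_gap: 0.251
```

```bash
python3 -m handwheel '[[0,0,6,0,0,0,10],[0,0,4,0,0,0,10],[0,0,1,0,0,0,10],[0,0,0,0,0,0,10]]'; python3 -m handwheel '[[0,-2,0,0.06,0,0,10],[0,-2,0,0.06,0,0,10],[0,-2,0,0.04,0,0,10],[0,0,0,0,0,0,10],[0,0,0,0,0,0,10],[0,0,0,0,0,0,10]]'
```

```text
time_s: 35.1
eef_pos: [534.8, 80.1, 72.2]
tool_rot: [179.8, -0.0, 175.9]
contact_force: [0.6, -0.6, -1.4]
finger_gap: 0.258
time_s: 35.7
eef_pos: [535.1, 74.8, 72.7]
tool_rot: [170.4, -0.6, 176.1]
contact_force: [0.4, 0.0, -0.9]
finger_gap: 0.256
```

```bash
python3 -m handwheel '[[0,2,0,-0.06,0,0,10],[0,2,0,-0.06,0,0,10],[0,1,0,-0.04,0,0,10],[0,0,0,0,0,0,10],[0,0,0,0,0,0,10]]'; python3 -m handwheel '[[0,-1,-4,0,0,0,10],[0,0,-4,0,0,0,10],[0,0,-3,0,0,0,10],[0,0,-2,0,0,0,10],[0,0,-2,0,0,0,10],[0,0,-1,0,0,0,10],[0,0,0,0,0,0,10],[0,0,0,0,0,0,10]]'
```

```text
time_s: 36.2
eef_pos: [535.0, 82.1, 72.9]
tool_rot: [180.0, 0.1, 176.2]
contact_force: [0.3, 0.8, -1.0]
finger_gap: 0.256
time_s: 37.0
eef_pos: [534.7, 79.8, 59.8]
tool_rot: [179.8, 0.2, 176.0]
contact_force: [-0.4, 1.2, 1.1]
finger_gap: 0.26
```

```bash
python3 -m handwheel '[[0,0,0,0,0,0,50],[0,0,0,0,0,0,50],[0,0,0,0,0,0,50],[0,0,25,0,0,0,50],[0,0,35,0,0,0,50],[0,0,35,0,0,0,50],[0,0,30,0,0,0,50],[0,0,0,0,0,0,50]]'; python3 -m handwheel '[[0,-30,0,0,0,-0.14,50],[0,-30,0,0,0,-0.14,50],[0,-30,0,0,0,-0.14,50],[0,-30,0,0,0,-0.14,50],[0,-30,0,0,0,-0.14,50],[0,-20,0,0,0,-0.14,50],[0,0,0,0,0,-0.14,50],[0,0,0,0,0,-0.14,50],[0,0,0,0,0,-0.14,50],[0,0,0,0,0,-0.14,50],[0,0,0,0,0,-0.14,50],[0,0,0,0,0,0,50]]'; python3 cups.py pics/cups2.png
```

```text
time_s: 37.8
eef_pos: [533.3, 79.1, 186.7]
tool_rot: [179.8, -0.0, 176.0]
contact_force: [0.7, 0.8, -0.0]
finger_gap: 0.588
time_s: 39.0
eef_pos: [531.5, -98.1, 178.2]
tool_rot: [-179.8, -0.0, 84.1]
contact_force: [-0.4, -0.1, 0.3]
finger_gap: 0.585
top L ztop 95.9 exp 92 [540.3 167.1  93.1] cup (540.1, 167.5)
top M ztop 90.7 exp 87 [547.  254.9  87.7] cup (546.5, 255.2)
top S ztop 85.6 exp 82 [532.7  79.8  83. ] cup (533.1, 80.1)
scene L ztop 96.2 exp 92 [540.9 166.4  94.1] cup (540.1, 167.5)
scene M ztop 90.5 exp 87 [547.8 254.7  88.6] cup (546.5, 255.2)
scene S ztop 85.9 exp 82 [534.6  79.6  84.1] cup (533.1, 80.1)
```

View pics/cups2.png

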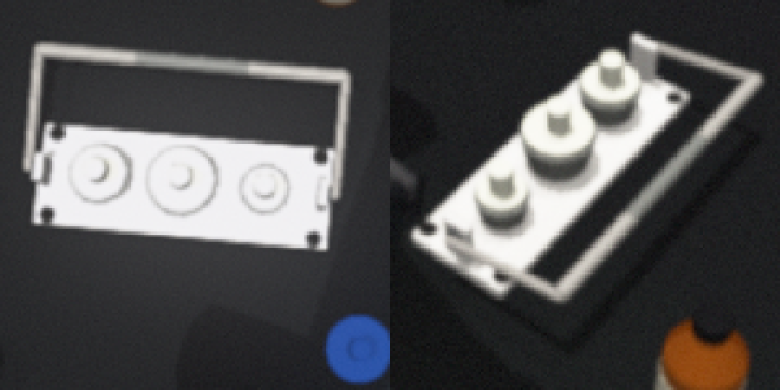

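The stoppers are all still home (knobs at (100,170), (182,177), (265,187)) and the handle is still folded. I move to the bar at (662.5,158.2,72).

```bash
python3 -m handwheel '[[15,30,0,0,0,0,50],[18,35,0,0,0,0,50],[18,35,0,0,0,0,50],[18,35,0,0,0,0.02,50],[18,35,0,0,0,0,50],[18,35,0,0,0,0,50],[12,20,0,0,0,0,50],[5,10,0,0,0,0,50],[0,0,0,0,0,0,50],[0,0,0,0,0,0,50]]'
```

```text
time_s: 40.1
eef_pos: [656.5, 146.7, 174.5]
tool_rot: [-179.8, 0.1, 86.8]
contact_force: [0.1, 0.3, -0.3]
finger_gap: 0.586
```

```bash
python3 -m handwheel '[[6,10,-15,0,0,-0.02,50],[0,0,-25,0,0,0,50],[0,0,-25,0,0,0,50],[0,0,-10,0,0,0,50],[0,0,0,0,0,0,50],[0,0,0,0,0,0,50]]'
```

```text
time_s: 40.7
eef_pos: [661.7, 151.1, 99.6]
tool_rot: [-179.9, 0.1, 85.5]
contact_force: [0.2, -0.8, -0.5]
finger_gap: 0.591
```

```bash
python3 -m handwheel '[[1,7,-15,0,0,0,50],[0,0,-18,0,0,0,50],[0,0,-10,0,0,0,50],[0,0,-2,0,0,0,50],[0,0,0,0,0,0,50]]'; python3 -m handwheel '[[0,0,0,0,0,0,15],[0,0,0,0,0,0,5],[0,0,0,0,0,0,5],[0,0,0,0,0,0,5],[0,0,0,0,0,0,5],[0,0,0,0,0,0,5]]' 30
```

```text
time_s: 41.2
eef_pos: [665.9, 159.5, 56.2]
tool_rot: [179.7, 0.0, 85.5]
contact_force: [-1.1, 0.5, -0.2]
finger_gap: 0.583
time_s: 41.8
eef_pos: [662.0, 160.1, 57.8]
tool_rot: [-179.9, -0.0, 85.5]
contact_force: [-0.9, -0.5, -1.5]
finger_gap: 0.16
```

```bash
python3 -m handwheel '[[-4,0,17,0,0,0,5],[-6,0.5,16,0,0,0,5],[-9,0.7,15,0,0,0,5],[-11,0.8,14,0,0,0,5],[0,0,0,0,0,0,5]]'
```

```text
time_s: 42.3
eef_pos: [631.8, 162.5, 123.4]
tool_rot: [179.9, -0.1, 85.5]
contact_force: [-1.1, 0.9, -4.3]
finger_gap: 0.161
```

```bash
python3 -m handwheel '[[-12,1,11,0,0,0,5],[-14,1,9,0,0,0,5],[-15,1,8,0,0,0,5],[-16,1,5,0,0,0,5],[-16,1,3,0,0,0,5],[0,0,0,0,0,0,5]]'
```

```text
time_s: 42.9
eef_pos: [563.9, 167.9, 166.7]
tool_rot: [178.8, -0.2, 85.5]
contact_force: [-0.2, 0.7, -8.6]
finger_gap: 0.159
```

```bash
python3 -m handwheel '[[-12,1,-4,0,0,0,5],[-14,1,-3,0,0,0,5],[-12,1,-3,0,0,0,5],[-8,0.5,-2,0,0,0,5],[0,0,0,0,0,0,5],[0,0,0,0,0,0,5]]'
```

```text
time_s: 43.5
eef_pos: [536.0, 170.2, 168.6]
tool_rot: [176.3, -0.4, 85.3]
contact_force: [1.3, 0.1, 0.6]
finger_gap: 0.161
```

```bash
python3 -m handwheel '[[-8,0.5,-2,0,0.03,0,5],[-8,0.5,-2,0,0.03,0,5],[-6,0.5,-2,0,0,0,5],[0,0,0,0,0,0,5]]'
python3 - <<'E'
from h import *
o=[]
for n,(a,b) in {"top":(130,160),"scene":(110,190)}.items():
    p,_=r.camera(n); o.append(cv2.resize(p[a:a+190,b:b+200],None,fx=2,fy=2,interpolation=3))
cv2.imwrite("pics/hd.png",np.hstack(o)[:,:,::-1])
E
```

```text
time_s: 43.9
eef_pos: [518.6, 171.5, 165.4]
tool_rot: [179.5, -0.1, 85.2]
contact_force: [0.6, -0.5, 0.9]
finger_gap: 0.164
```

View pics/hd.png

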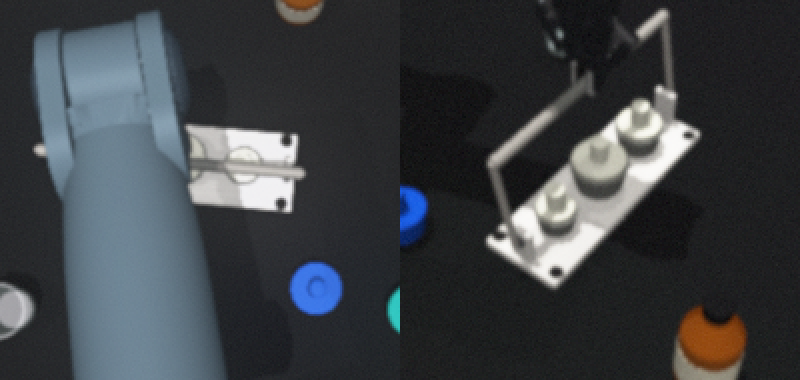

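The view shows the handle upright and leaning towards the robot, gripped at mid bar (590,85), with the stoppers in place. I ease it a little further, release and rise.

```bash
python3 -m handwheel '[[-4,0.3,-1,0,0,0,5],[0,0,0,0,0,0,5],[0,0,0,0,0,0,30],[0,0,0,0,0,0,50],[0,0,0,0,0,0,50],[0,0,0,0,0,0,50],[0,0,15,0,0,0,50],[0,0,25,0,0,0,50],[0,0,30,0,0,0,50],[0,0,10,0,0,0,50],[0,0,0,0,0,0,50]]'; python3 -m handwheel '[[-5,-30,0,0,0,0,50],[-5,-40,0,0,0,0,50],[-5,-40,0,0,0,0,50],[-5,-40,0,0,0,0,50],[-5,-40,0,0,0,0,50],[-5,-40,0,0,0,0,50],[-5,-40,0,0,0,0,50],[-5,-20,0,0,0,0,50],[0,0,0,0,0,0,50],[0,0,0,0,0,0,50],[0,0,0,0,0,0,50]]'
python3 cups.py pics/cups3.png
python3 - <<'E'
from h import *
for n in("top","scene"):
    p,w=cloud(n);f=w.reshape(-1,3);f=f[(f[:,2]>155)&(f[:,2]<195)&(abs(f[:,0]-520)<60)&(abs(f[:,1]-168)<150)]
    u=(f[:,0]-540.1)*.997-(f[:,1]-167.5)*.0765
    print(n,len(f),"bar u",np.percentile(u,[10,50,90]).round(1),"z",np.percentile(f[:,2],[10,50,90]).round(1),"expect u -26 z 172..180")
E
```

```text
time_s: 45.1
eef_pos: [509.1, 171.3, 241.0]
tool_rot: [-179.7, 0.0, 85.2]
contact_force: [0.3, -0.1, -0.9]
finger_gap: 0.586
time_s: 46.2
eef_pos: [460.6, -125.6, 225.0]
tool_rot: [-178.7, -0.2, 85.4]
contact_force: [-0.2, -0.5, -0.3]
finger_gap: 0.585
top L ztop 96.0 exp 92 [541.8 167.1  93.4] cup (540.1, 167.5)
top M ztop 91.6 exp 87 [548.2 254.9  88.1] cup (546.5, 255.2)
top S ztop 85.7 exp 82 [534.8  79.5  82.8] cup (533.1, 80.1)
scene L ztop 95.9 exp 92 [540.5 166.5  94.1] cup (540.1, 167.5)
scene M ztop 90.7 exp 87 [547.9 254.7  88.7] cup (546.5, 255.2)
scene S ztop 85.5 exp 82 [534.5  79.4  83.7] cup (533.1, 80.1)
top 750 bar u [-32.7 -27.1 -20.7] z [176.  179.4 182.5] expect u -26 z 172..180
scene 692 bar u [-29.  -22.4 -19.2] z [175.1 180.5 183. ] expect u -26 z 172..180
```

View pics/cups3.png

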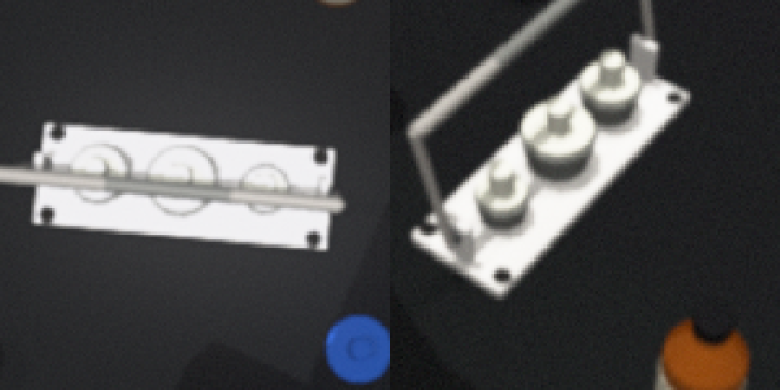

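The handle stands in its detent (bar about 27 mm past the hinge on the robot side, about 178 mm high), the stoppers are home and the robot is clear. I hand in.

```bash
python3 -c "
from plant import r
print(r.hand_in())"
```

```text
the job is handed in; nothing more can be done
None
```

The job is handed in after about 46 s of the 210 s allowed; it reported no verdict. All three white stoppers (large, medium and small were all present) are in their own cups. I rocked each about 9.5° by its knob, in the order large, medium, small. The handle was then swung past upright and let go into its end detent.

**Last checks, after the arm had backed off:**
- **Stoppers:** the knobs read within about 2 mm of the cup axes in both views. Their tops read 3.5–4.5 mm above the nominal height, which matches the bias seen on the bare cup rims. I take them as fully home.
- **Handle:** the bar reads 22–27 mm past the hinge and about 180 mm high at its top, which agrees with the detent (26 mm, 180 mm).
- **Bystanders:** the reagent bottle stood undisturbed in the last pictures. The flask and beaker were not re-measured, but no move came near them.
- **Robot:** it was clear of everything, with contact force near zero.

**One irregularity:** near upright the bar slipped a few millimetres in the fingers and the tool tilted briefly by 3.7°. I corrected the tilt before letting go. I saw no stopper knocked aside during the run.

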